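# Hang the pen caddy on the desk rail, slide it to the mark and fill it

## Robot

A 6-joint arm with a two-finger parallel gripper is mounted at the origin on the work surface. World frame = base frame: x ahead of the robot, y to its left, z up, the work surface at z = 0. Lengths are in mm, angles in rad, forces in N, time in s.
With the tool pointing down it reaches from about 300 to 775 mm from the base axis. Payload 14.6 kg.
Tool frame: the origin (TCP) lies on the centre line of the jaws, within the pads' length; the fingertips stand 8 mm ahead of it and the grasp point (between the pads) lies 11 mm behind it; z points along the fingers, y is the direction in which the jaws open and shut (so a half turn about z gives the same grasp; the last joint's range is limited). The gripper opens to 94 mm and grips with 3 to 60 N. Pads are 16 mm wide; open, the fingers measure 119 mm over their backs; the gripper's body (75 mm by 177 mm) begins 78 mm behind the grasp point.
Start: joints at [-1.29, 0.3, 1.521, -0, 1.321, -0.067], TCP at [187.449, -517.061, 213.446] pointing down, gripper open.
Joint ranges: [-3.03, 3.03], [-0.79, 2.21], [0.23, 2.52], [-1.04, 4.18], [0, 3.07], [-2.55, 2.55]. Speed limits (rad/s): [2.22, 2.22, 2.57, 3.14, 3.14, 3.14].

## Interface

Orientations are given as [roll, pitch, yaw] about the fixed x, y, z axes, in that order (R = Rz(yaw) Ry(pitch) Rx(roll)).
In Python, from cell import read_state, cams, manip gives the robot as it stands.
- The arm moves only by the shell command python3 -m handwheel 'ROWS' [OPENING] [FORCE]. ROWS is JSON, a list of rows, each a list of 4 numbers: the shift along the tool's x, y, z in m, then the turn about the tool's z in degrees. In form: [[dx, dy, dz, turn], ...]. A call has 1 to 5 rows; each row is the pose to reach, as a shift and turn from the pose measured when the call began, along the tool's axes at that moment; what a row does not reach only later rows make up. A row lasts 1/8 s, in which the tool goes at most 62.5 mm and 10.7 degrees, less where a joint would pass 70% of its speed; a pose out of reach is approached as far as the arm can. A call with a gripper value outside its range is refused whole. OPENING is the closure, from 0 (fully open) to 1 (shut), set as the call begins (- or left out, the last holds). The fingers move at their own pace and stop on an object; FORCE is the grip in N (left out, the last holds). Time passes only in rows, so rows that repeat a pose let the fingers close. It gives the time, the measured TCP pose, the force and the opening at its end, in the units of the state.
- read_state(): the state, without advancing time (a new reading comes with each control period).
- cams.camera(name): name is "side" or "top" or "wrist"; returns the picture (384x512x3 uint8, red, green, blue); there is no depth.
- cams.get_calibration(name): a dict with "vertical_fov" (degrees; the focal length in pixels is half the picture's height over the tangent of half this angle, whatever the lens; pixels are square), "cx", "cy" (the principal point, pixels), "R" (3x3) and "t" (3): a world point X has camera coordinates R X + t. Camera axes: x right, y down, z forward; pixel columns grow to the right and rows downward; lengths in mm; the calibration is good to about 2 mm. A picture is of the moment at which its call begins: read the wrist's pose just before it. get_calibration takes no time and is no camera call; for the wrist camera it gives the pose at the moment of the call.
- manip.sign_off(): hands the job in, once; it reports no verdict.
The state is a dict: "clock": time; "joints": joint angles; "qd": joint speeds; "effort": joint torques, N m; "eef_pos": TCP position; "eef_rot": TCP orientation; "wrist_force": force on the tool from outside, world axes, zero at the start; "moment": the same for the moment, N m; "finger_gap": finger opening in mm.
Only numpy, scipy, OpenCV 4.12 (cv2) and the standard library are available. Lean on these libraries where they do the work, as an engineer would, in place of code of your own. Each camera call takes 0.05 s, during which the arm holds its last target. There are 200 camera calls.

## Task

Hook the empty grey caddy onto the desk rail at its open left end, then slide it along under the guard bar until the middle of its hook is in line with the tab on the bar. Leave it hanging there and then move the highlighter and the marker from the wooden block into it, bottom end down. Do not disturb the paperweight, the pencil sharpener or the pencil cup.

Things in the scene. Friction and masses are not known exactly. Their poses are not given: they have to be found in the camera images.
- rack: Fixed open metal desk rail. Origin on the desk under the rail's middle; x away from the robot, y along the rail to the robot's left, z up. Round rail, 10 mm thick, y = -200 to 200 mm, x = 0, top at z = 150 mm. End posts 16 x 12 mm, 153 mm tall, feet 80 x 30 x 8 mm. A lower 10 mm rest bar (x = -4, z = 70 mm) stops a hung caddy swinging back.
- guard_end (a point): Free left end of the guard bar, a round 8 mm bar right above the rail: from the right post (y = -200 mm) to here (y = 25 mm of the rack), axis at z = 168 mm, last 15 mm upturned to 176; 14 mm free height above the rail. The rail can be reached from above only left of here, up to the left post: the open left end.
- mark: The mark: grey plastic tab clipped on the guard bar, 12 mm wide along the rail, rising 51 mm above the bar's axis, 28 mm beyond it, on a saddle 16 x 12 mm, from 2 mm below to 10 mm above the axis. Origin on the bar's axis at the middle of the tab; axes as the rack's.
- caddy: Loose grey plastic pot, open on top, 72 (x) x 64 (y) x 85 mm (z), walls and floor 4 mm, 160 g, a broad hook at its back. Origin at the centre of its underside, z up, +x towards the hook. Can be gripped across its 64 mm width (y) just below the rim. Hung with its back away from the robot, its underside is 52 mm above the desk and it leans about 0.07 rad.
- caddy_hook (a point): Middle of the hook gap under the hook top, at x = 46, y = 0, z = 98 mm of the caddy; hung, on the rail's top line. Hook 50 mm wide (y), 5 mm thick top (z = 98 to 103, x = 32 to 61); gap 20 mm between riser (back face x = 36) and rear tine (x = 56), which goes down to z = 78, then a lip flares out to x = 68, z = 69.
- pen_block: Fixed wooden pen block 50 (x) x 170 (y) x 50 mm (z). Origin at the centre of its underside. Two square holes 31 mm wide, 42 mm deep (floor 8 mm above the desk) at y = -50 and +20 mm, holding the highlighter and the marker in either order; a thin ballpoint, 125 mm to its top above the desk, is fixed at y = +70 mm and stays.
- highlighter: Chunky round yellow highlighter, 26 mm diameter, 120 mm long, standing upright in one of the holes of the block. Origin at the centre of its lower end, z along it, up.
- marker: Slimmer, longer round white board marker, 22 mm diameter, 145 mm long, standing upright in the other hole. Origin at the centre of its lower end, z along it, up.
- paperweight: Bystander: domed glass paperweight, 72 mm diameter, 46 mm tall, origin at its underside.
- sharpener: Bystander: round red plastic pencil sharpener with twist cap, 44 mm diameter, 62 mm tall, origin at its underside.
- pencil_cup: Bystander: grey aluminium pencil cup, 76 mm diameter, 100 mm tall, pencils in it to about 170 mm, origin at its underside.
Mind the look-alikes: they are no part of the job. What is meant by the marker is not blue, and is the smaller of those in its own colour.

How it is judged:
By the outcome, as a careful person would: the job done as asked, in the order asked, and still so for the second after the job is handed in, with the robot touching nothing.
It also fails if it takes over 64 s, if anything falls off the work surface, if the arm or the gripper's body presses on something with over 40 N, if the wrist force passes 120 N, or if a joint passes its speed limit or range.

## Working session

There is one attempt and no reset: what is moved stays moved. The work goes in short steps, Python scripts to look and compute and a shell command to move; the robot and the scene stay as the last step left them, time stands still between calls to the robot, and variables do not carry over. Pictures are saved under pics/ and viewed, about 8 in all and at most 12, crops included, and the job is handed in when it is done.

```bash
mkdir -p pics; ls; cat > h.py <<'E'
import numpy as np, cv2
from cell import read_state, cams, manip
def K(n):
    c=cams.get_calibration(n); f=192/np.tan(np.radians(c["vertical_fov"])/2)
    return f,c["cx"],c["cy"],np.array(c["R"]),np.array(c["t"])
def proj(n,X,k=None):
    f,cx,cy,R,t=k or K(n); p=R@np.array(X,float)+t
    return np.array([cx+f*p[0]/p[2],cy+f*p[1]/p[2]])
def atz(n,u,v,z,k=None):
    f,cx,cy,R,t=k or K(n); d=R.T@np.array([(u-cx)/f,(v-cy)/f,1]); o=-R.T@t
    return o+d*(z-o[2])/d[2]
def snap(n,name,crop=None,s=1):
    im=cams.camera(n)[:,:,::-1]
    cv2.imwrite("pics/raw_"+name+".png",im)
    if crop: x0,y0,x1,y1=crop; im=im[y0:y1,x0:x1]
    cv2.imwrite("pics/"+name+".png",cv2.resize(im,None,fx=s,fy=s,interpolation=cv2.INTER_CUBIC)); return im
E
python3 - <<'E'
from h import *
for n in("top","side","wrist"):
    k=K(n);print(n,np.round(k[0],1),k[1:3],np.round(k[3],3).tolist(),np.round(-k[3].T@k[4]))
    
snap("top","top1",None,1.55);snap("side","side1",None,1.55)
print(read_state())
E
```

```text
pics
top 370.5 (250.6436328860769, 193.31105183251586) [[-0.027, -1.0, -0.015], [-0.997, 0.028, -0.073], [0.073, 0.013, -0.997]] [421.   2. 994.]
side 412.6 (253.55352074565417, 190.74312089998168) [[-0.836, -0.549, 0.002], [-0.272, 0.411, -0.87], [0.477, -0.728, -0.492]] [-50. 878. 720.]
wrist 270.1 (258.7517192077384, 192.25592678891388) [[0.341, -0.94, -0.0], [-0.902, -0.328, 0.282], [-0.265, -0.096, -0.959]] [ 266. -489.  384.]
{'clock': 0.1, 'joints': array([-1.28960569e+00,  3.00398678e-01,  1.52153220e+00, -3.60577259e-05,
        1.32069677e+00, -6.66106632e-02]), 'qd': array([ 6.90237677e-05, -8.51987355e-04, -2.15133407e-03,  5.44509999e-04,
        8.38451893e-04, -6.69823291e-04]), 'effort': array([ 1.41501573e-04, -5.32649410e+01, -3.53284085e+01,  7.09344330e-02,
        2.35522381e-02, -6.52036351e-05]), 'eef_pos': array([ 187.37567504, -516.85027013,  212.94672702]), 'eef_rot': array([-3.14055763e+00, -3.40417222e-05,  3.47810225e-01]), 'wrist_force': array([ 0.29811272,  0.35304594, -0.76362078]), 'moment': array([ 0.0084095 , -0.00830603,  0.01138678]), 'finger_gap': 93.9330427051677}
```

View pics/top1.png

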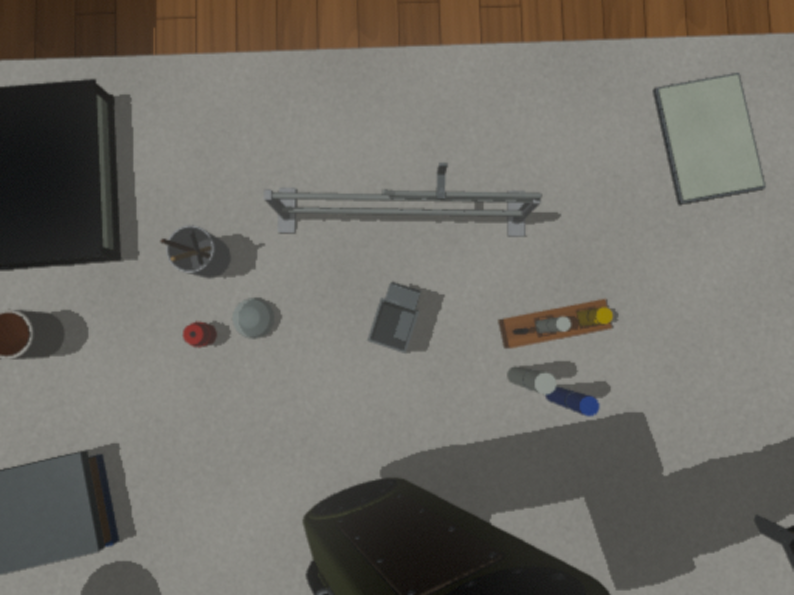

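View pics/side1.png

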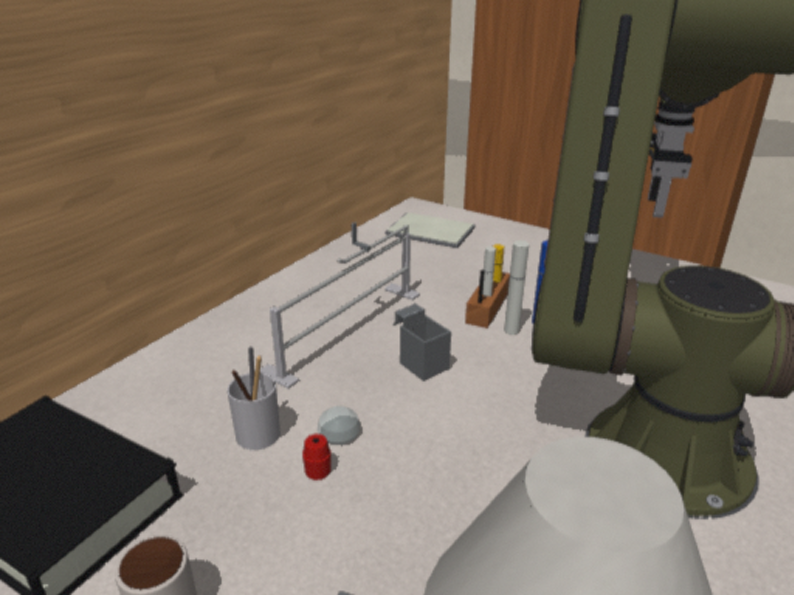

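The top view shows the caddy at (395,318) with its hook up and to the right. The rail runs from (268,193) to (540,195), the guard's free end is at (388,192), and the tab is at (440,170).

There are three marker candidates:
- White in the block, top at (563,324).
- A taller white cylinder on the desk at (545,382).
- Blue at (589,405).

The white one in the block fits, since it's the smaller of the two whites. The highlighter is yellow, with its top at (605,316). I'll confirm both in an enlarged crop.

```bash
python3 - <<'E'
import cv2
im=cv2.imread("pics/raw_top1.png")[105:265,165:405]
cv2.imwrite("pics/crop1.png",cv2.resize(im,(792,528),interpolation=cv2.INTER_CUBIC))
E
```

```text
(no output)
```

View pics/crop1.png

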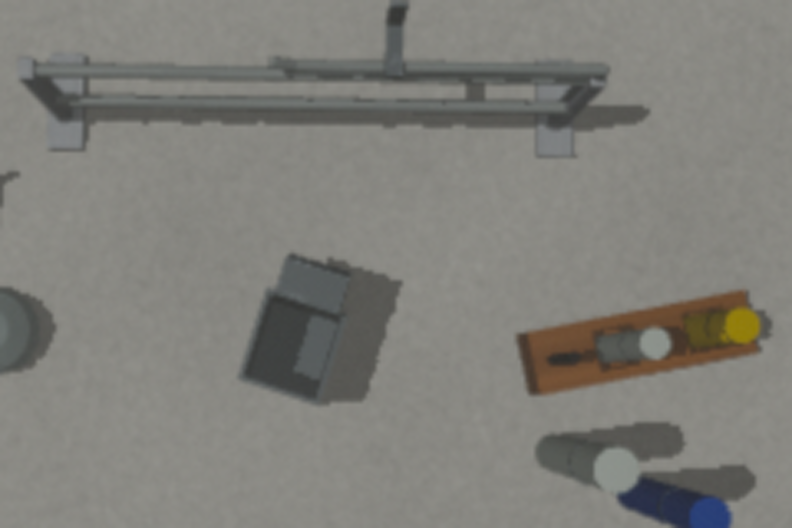

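```bash
python3 - <<'E'
from h import *
P=dict(postL=(27,67,153),postR=(598,80,153),railL=(40,70,145),guardend=(275,65,172),tabbase=(395,70,168),tabtop=(398,8,219),
fLf1=(49,150,8),fLf2=(84,150,8),fRf1=(537,156,8),fRf2=(573,156,8),
bl=(272,290,85),fl=(241,378,85),fr=(320,403,85),br=(345,318,85),h1=(290,255,103),h2=(350,270,103),
hi=(742,326,128),mk=(655,343,153),b1=(518,336,50),b2=(746,291,50),b3=(760,350,50),b4=(533,393,50),pw=(0,330,25))
k=K("top")
for n,(u,v,z) in P.items(): print(n,np.round(atz("top",u/3.3+165-.35,v/3.3+105-.35,z,k),1))
E
```

```text
postL [646.2 188.8 153. ]
postR [ 624.5 -209.7  153. ]
railL [645.9 181.3 145. ]
guardend [637.2  14.5 172. ]
tabbase [632.2 -67.7 168. ]
tabtop [659.7 -66.7 219. ]
fLf1 [615.5 203.8   8. ]
fLf2 [614.6 175.1   8. ]
fRf1 [ 598.5 -193.9    8. ]
fRf2 [ 597.6 -223.1    8. ]
bl [489.6  22.6  85. ]
fl [424.8  47.3  85. ]
fr [404.7 -10.7  85. ]
br [467.2 -31.2  85. ]
h1 [513.6   8.3 103. ]
h2 [501.3 -35.2 103. ]
hi [ 451.5 -309.   128. ]
mk [ 440.6 -240.2  153. ]
b1 [ 451.4 -165.1   50. ]
b2 [ 481.1 -341.5   50. ]
b3 [ 435.5 -349.7   50. ]
b4 [ 407.3 -174.8   50. ]
pw [468.4 241.3  25. ]
```

Feet, post tops, tab and guard end all agree on a rail through about (639, -10) with yaw about -0.04. The caddy's rim is at (447, 7) with yaw about -0.34, and its sides measure 69 x 61 mm, close to the given 72 x 64. Both pens match the hole positions of the block.

The crop confirms the meant pens: white at (655,343) and yellow at (742,326) in the block. The bigger white at (617,469) is the look-alike. Next I'll go above the caddy and look.

```bash
cat >> h.py <<'E'
def go(x,y,z,yaw):
    s=read_state(); p=s["eef_pos"]; r=s["eef_rot"]
    from scipy.spatial.transform import Rotation as Ro
    R=Ro.from_euler("xyz",r).as_matrix(); d=R.T@(np.array([x,y,z])-p)/1000
    t=-(yaw-r[2]); t=(t+np.pi)%(2*np.pi)-np.pi
    print("at",np.round(p,1),"yaw",round(r[2],3),"row",np.round(d,4).tolist(),round(np.degrees(t),1),"clk",round(s["clock"],2),"F",np.round(s["wrist_force"],1),"gap",round(s["finger_gap"],1))
E
python3 -m handwheel '[[0.422,-0.404,-0.05,39],[0.422,-0.404,-0.05,39],[0.422,-0.404,-0.05,39],[0.422,-0.404,-0.05,39],[0.422,-0.404,-0.05,39]]' 0 30
python3 -c "
from h import *
go(447,7,255,-.34)"
```

```text
clock: 0.72
eef_pos: [322.9, -242.8, 239.6]
eef_rot: [-3.141, 0.001, -0.335]
wrist_force: [0.5, -0.1, 0.1]
finger_gap: 94.0
at [ 322.9 -242.8  239.6] yaw -0.335 row [0.035, -0.2767, -0.0152] 0.3 clk 0.72 F [ 0.5 -0.1  0.1] gap 94.0
```

```bash

python3 -m handwheel '[[0.035,-0.277,-0.015,0],[0.035,-0.277,-0.015,0],[0.035,-0.277,-0.015,0],[0.035,-0.277,-0.015,0],[0.035,-0.277,-0.015,0]]'
python3 -c "
from h import *
go(447,7,255,-.34);snap('wrist','w1',None,1.55);go(447,7,61,-.34)"
```

```text
clock: 1.35
eef_pos: [447.7, 9.9, 254.7]
eef_rot: [-3.141, 0.001, -0.333]
wrist_force: [0.1, -0.5, 0.4]
finger_gap: 93.9
at [447.7   9.9 254.7] yaw -0.333 row [0.0003, 0.0029, -0.0003] 0.4 clk 1.35 F [ 0.1 -0.5  0.4] gap 93.9
at [448.5  11.3 254.7] yaw -0.333 row [0.0002, 0.0049, 0.1937] 0.4 clk 1.4 F [-0.5 -0.6  0. ] gap 93.5
```

View pics/w1.png

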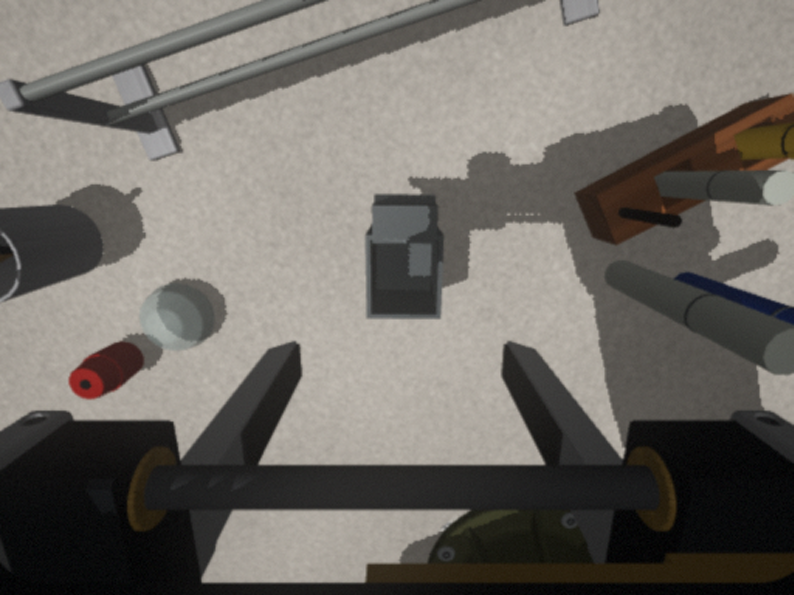

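The wrist view shows the caddy square in the picture: front rim edge (366–442, 318), back corners of the rim about y=232. The left rail post top is at (12,95).

```bash
python3 - <<'E'
from h import *
k=K("wrist")
for n,(u,v,z) in dict(fl=(366,318,85),fr=(442,318,85),bl=(366,232,85),br=(441,232,85),h1=(374,205,103),h2=(437,205,103),post=(12,95,153),rail1=(40,91,145),rail2=(300,6,145)).items(): print(n,np.round(atz("wrist",u/1.55,v/1.55,z,k),1))
E
```

```text
fl [425.2  51.2  85. ]
fr [403.9 -10.7  85. ]
bl [494.3  25.5  85. ]
br [474.5 -32.   85. ]
h1 [513.1  10.5 103. ]
h2 [497.6 -34.5 103. ]
post [645.7 188.  153. ]
rail1 [645.5 176.5 145. ]
rail2 [635.1   8.8 145. ]
```

```bash

python3 -m handwheel '[[0.002,0.002,0.06,0],[0.002,0.002,0.12,0],[0.002,0.002,0.17,0],[0.002,0.002,0.194,0],[0.002,0.002,0.194,0]]'
python3 -m handwheel '[[0,0,0,0],[0,0,0,0],[0,0,0,0],[0,0,0,0]]' 0.6 25
python3 -c "
from h import *
go(449.5,8.5,61,-.333)"
```

```text
clock: 2.02
eef_pos: [448.7, 9.1, 59.5]
eef_rot: [-3.141, 0.004, -0.333]
wrist_force: [-0.1, 0.9, 0.8]
finger_gap: 93.8
clock: 2.52
eef_pos: [449.0, 9.0, 60.1]
eef_rot: [-3.141, 0.003, -0.333]
wrist_force: [-3.0, -0.8, 7.6]
finger_gap: 64.0
at [449.    9.   60.1] yaw -0.333 row [0.0007, 0.0003, -0.0009] 0.0 clk 2.52 F [-3.  -0.8  7.6] gap 64.0
```

```bash

python3 -m handwheel '[[0,0,-0.06,0],[0.01,-0.02,-0.12,-5],[0.089,-0.129,-0.12,-16],[0.089,-0.129,-0.12,-16],[0.089,-0.129,-0.12,-16]]'
python3 -m handwheel '[[0,0,0,0],[0,0,0,0]]'
python3 -c "
from h import *
go(575,101.5,180,-.055);snap('wrist','w2',None,1.55);k=K('wrist');np.save('k2.npy',np.array([k[0],k[1],k[2],*k[3].ravel(),*k[4]]));go(595,101.5,180,-.055)"
```

```text
clock: 3.15
eef_pos: [576.9, 103.5, 178.7]
eef_rot: [-3.14, 0.004, -0.052]
wrist_force: [-1.4, 0.2, -2.7]
finger_gap: 64.0
clock: 3.4
eef_pos: [576.2, 102.9, 178.7]
eef_rot: [-3.14, 0.005, -0.052]
wrist_force: [-0.6, 0.9, -2.4]
finger_gap: 63.8
at [576.2 102.9 178.7] yaw -0.052 row [-0.0011, 0.0015, -0.0013] 0.2 clk 3.4 F [-0.6  0.9 -2.4] gap 63.8
at [576.3 102.8 178.9] yaw -0.052 row [0.0188, 0.0004, -0.0011] 0.1 clk 3.45 F [ 0.6 -0.1 -1.2] gap 63.6
```

View pics/w2.png

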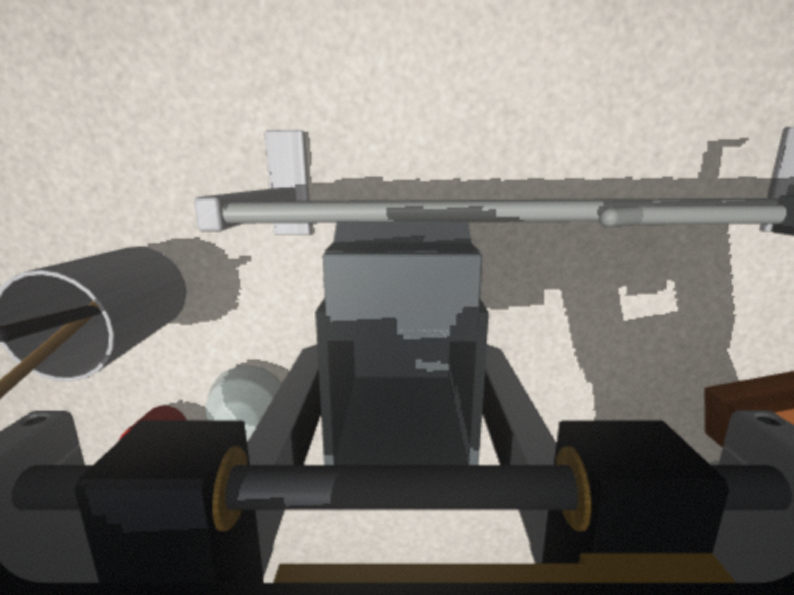

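The rail is level in the picture, from (225,212) to (600,212). The guard's end is at (612,215), the left post top at (208,213), and the hook top's back edge is at (328–480, 253).

```bash
python3 - <<'E'
from h import *
a=np.load('k2.npy');k=(a[0],a[1],a[2],a[3:12].reshape(3,3),a[12:])
for n,(u,v,z) in dict(post=(208,213,153),rail1=(230,212,145),rail2=(590,212,145),gend=(612,215,172),hb1=(329,252,222),hb2=(479,252,222),rimL=(318,306,204),rimR=(488,306,204)).items(): print(n,np.round(atz("wrist",u/1.55,v/1.55,z,k),1))
E
```

```text
post [646.9 188.1 153. ]
rail1 [646.3 181.2 145. ]
rail2 [637.3   8.3 145. ]
gend [638.6  10.8 172. ]
hb1 [637.8 121.4 222. ]
hb2 [635.4  75.2 222. ]
rimL [615.  130.7 204. ]
rimR [611.8  68.7 204. ]
```

```bash

python3 -m handwheel '[[0.02,0,0,0],[0.02,0,0,0],[0.02,0,0.02,0],[0.02,0,0.045,0],[0.02,0,0.063,0]]'
python3 -m handwheel '[[0,0,0,0],[0,0,0,0]]'
python3 -c "
from h import *
go(596,101.5,116,-.052);snap('wrist','w3',None,1.55);k=K('wrist');np.save('k3.npy',np.array([k[0],k[1],k[2],*k[3].ravel(),*k[4]]))"
```

```text
clock: 4.08
eef_pos: [595.2, 101.6, 115.1]
eef_rot: [-3.14, 0.005, -0.053]
wrist_force: [0.1, 0.2, -1.2]
finger_gap: 63.9
clock: 4.32
eef_pos: [595.4, 101.6, 116.0]
eef_rot: [-3.14, 0.004, -0.053]
wrist_force: [0.1, -1.3, -0.5]
finger_gap: 63.6
at [595.4 101.6 116. ] yaw -0.053 row [0.0006, 0.0001, 0.0] -0.0 clk 4.33 F [ 0.1 -1.3 -0.5] gap 63.6
```

View pics/w3.png

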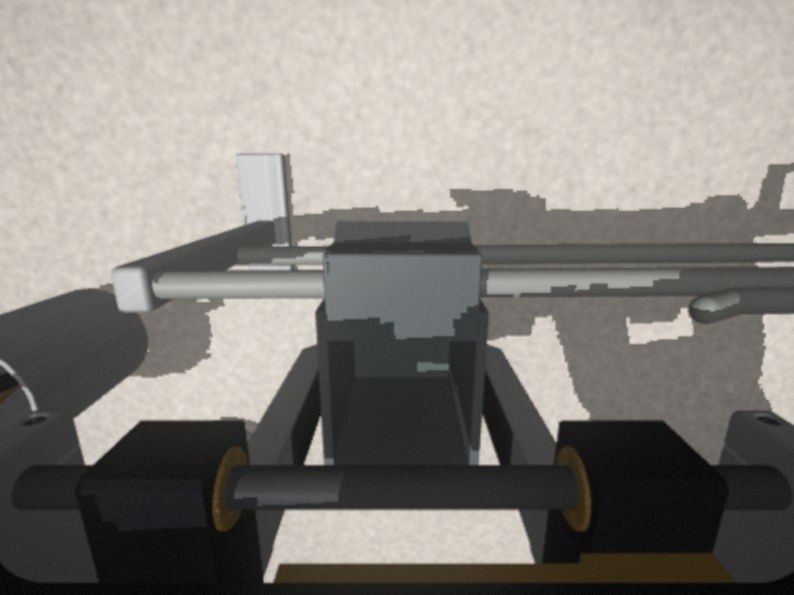

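The rail passes through the hook gap: it shows at y≈285 on both sides of the hook, and the hook top covers it. The guard's end is ahead at (705,308). Now I'll slide it, first a cautious half.

```bash

python3 -m handwheel '[[0,0.03,0,0],[0,0.06,0,0],[0,0.08,0,0],[0,0.1,0,0],[0,0.1,0,0]]'
python3 -m handwheel '[[0,0.03,0,0],[0,0.05,0,0],[0,0.066,0,0],[0,0.066,0,0],[0,0.066,0,0]]'
python3 -c "
from h import *
go(587.4,-64.6,116,-.052);snap('wrist','w4',None,1.55);k=K('wrist');np.save('k4.npy',np.array([k[0],k[1],k[2],*k[3].ravel(),*k[4]]))"
```

```text
clock: 5.0
eef_pos: [590.3, 0.7, 116.2]
eef_rot: [-3.14, 0.003, -0.054]
wrist_force: [0.4, 0.1, -1.1]
finger_gap: 63.8
clock: 5.62
eef_pos: [586.8, -64.7, 116.0]
eef_rot: [-3.14, 0.003, -0.054]
wrist_force: [-0.3, 0.2, -1.2]
finger_gap: 63.8
at [586.8 -64.7 116. ] yaw -0.054 row [0.0006, -0.0001, 0.0] -0.1 clk 5.62 F [-0.3  0.2 -1.2] gap 63.8
```

View pics/w4.png

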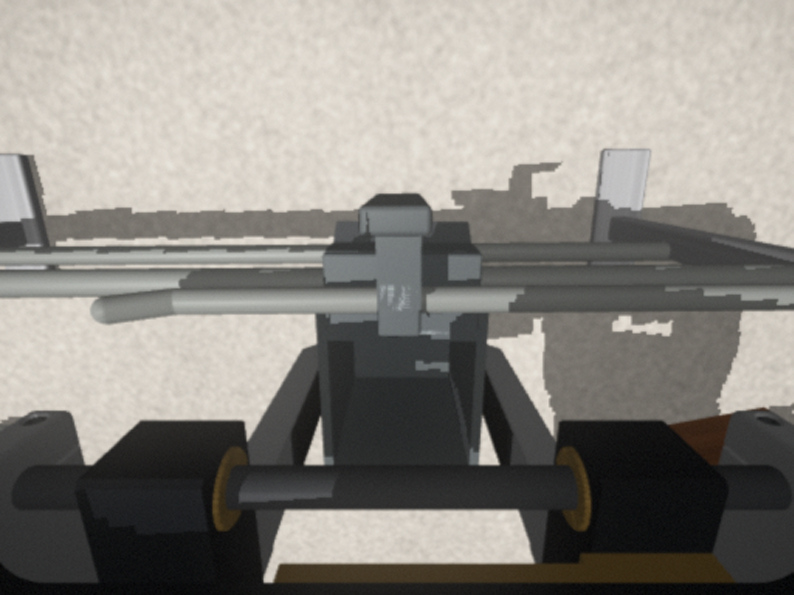

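The tab sits over the hook's middle: tab head at 362–432, saddle at 378–421, and hook at 324–481 (centre 402.5). That leaves the hook about 1 mm too far right. I'll correct that, set it down and release.

```bash

python3 -m handwheel '[[0,-0.001,0.002,0],[0,-0.001,0.004,0],[0,-0.001,0.0045,0],[0,-0.001,0.0045,0]]'
python3 -m handwheel '[[0,0,0,0],[0,0,0,0],[0,0,0,0],[0,0,0,0]]' 0.1
python3 -m handwheel '[[0,0,-0.02,0],[0,0,-0.06,0],[0,0,-0.1,0],[-0.02,0,-0.13,0],[-0.05,0,-0.13,0]]'
python3 -m handwheel '[[-0.06,0.05,0,0],[-0.1,0.1,0,0],[-0.1,0.1,0,0]]' 
python3 -c "
from h import *
go(449,-309,250,.167);snap('wrist','w5',None,1.55);k=K('wrist');np.save('k5.npy',np.array([k[0],k[1],k[2],*k[3].ravel(),*k[4]]))"
```

```text
clock: 6.18
eef_pos: [587.0, -63.3, 111.9]
eef_rot: [-3.14, 0.003, -0.053]
wrist_force: [-0.6, 3.3, 3.7]
finger_gap: 64.0
clock: 6.68
eef_pos: [587.0, -63.3, 111.8]
eef_rot: [-3.14, 0.003, -0.053]
wrist_force: [0.1, 0.8, -0.1]
finger_gap: 84.6
clock: 7.3
eef_pos: [537.6, -61.1, 244.0]
eef_rot: [-3.14, -0.001, -0.053]
wrist_force: [0.0, -0.6, 0.7]
finger_gap: 84.6
clock: 7.68
eef_pos: [430.8, -157.2, 244.3]
eef_rot: [-3.141, -0.002, -0.056]
wrist_force: [0.6, 1.2, 0.5]
finger_gap: 84.7
at [ 430.8 -157.2  244.3] yaw -0.056 row [0.0267, 0.1506, -0.0058] -12.8 clk 7.67 F [0.6 1.2 0.5] gap 84.7
```

View pics/w5.png

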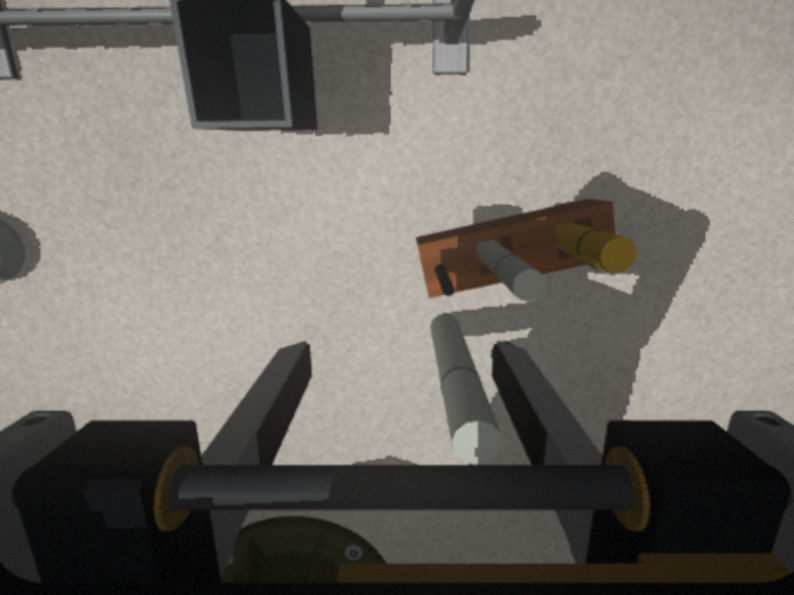

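The caddy hangs on the rail (rim front edge at (192–290, 126)). The highlighter's top is at (617,253) and the marker's at (529,284). The tall look-alike's top is at (477,440) with its base near (445,322).

```bash
python3 - <<'E'
from h import *
a=np.load('k5.npy');k=(a[0],a[1],a[2],a[3:12].reshape(3,3),a[12:])
for n,(u,v,z) in dict(hi=(617,253,128),mk=(529,284,153),tallbase=(445,322,0),tall170=(477,440,170),tall190=(477,440,190),tall210=(477,440,210),rimfl=(192,126,137),rimfr=(290,126,137)).items(): print(n,np.round(atz("wrist",u/1.55,v/1.55,z,k),1))
for n,u,v in(("170",617,469),):
  for z in(170,190,210): print(z,np.round(atz("top",u/3.3+164.65,v/3.3+104.65,z),1))
E
```

```text
hi [ 453.9 -309.2  128. ]
mk [ 441.8 -241.4  153. ]
tallbase [ 363.6 -200.5    0. ]
tall170 [ 338.9 -204.4  170. ]
tall190 [ 353.2 -201.   190. ]
tall210 [ 367.4 -197.6  210. ]
rimfl [550.2 -34.9 137. ]
rimfr [546.8 -95.5 137. ]
170 [ 357.1 -206.   170. ]
190 [ 358.6 -200.9  190. ]
210 [ 360.2 -195.9  210. ]
```

```bash

python3 -m handwheel '[[0.031,0.15,0,-12.8],[0.031,0.15,0,-12.8],[0.031,0.15,0,-12.8],[0.031,0.15,0.02,-12.8],[0.031,0.15,0.05,-12.8]]' 0.47 20
python3 -c "
from h import *
go(453.5,-309,97,.167)"
```

```text
clock: 8.35
eef_pos: [454.8, -308.9, 193.5]
eef_rot: [3.142, -0.003, 0.168]
wrist_force: [0.1, 0.5, -0.2]
finger_gap: 49.7
at [ 454.8 -308.9  193.5] yaw 0.168 row [-0.0016, -0.0001, 0.0965] 0.0 clk 8.35 F [ 0.1  0.5 -0.2] gap 49.7
```

```bash

python3 -m handwheel '[[-0.001,0,0.05,0],[-0.001,0,0.08,0],[-0.001,0,0.0965,0],[-0.001,0,0.0965,0]]'
python3 -m handwheel '[[0,0,0,0],[0,0,0,0],[0,0,0,0],[0,0,0,0]]' 0.9 20
python3 -m handwheel '[[0,0,-0.04,0],[0,0,-0.1,0],[0,0,-0.16,0],[0,0,-0.16,0]]'
python3 -c "
from h import *
go(597,-68,257,-.053)"
```

```text
clock: 8.85
eef_pos: [454.5, -308.6, 96.5]
eef_rot: [-3.141, -0.002, 0.168]
wrist_force: [0.3, 0.5, 0.3]
finger_gap: 49.8
clock: 9.35
eef_pos: [454.8, -308.8, 97.2]
eef_rot: [3.141, -0.003, 0.168]
wrist_force: [-0.2, -0.4, 5.7]
finger_gap: 25.1
clock: 9.85
eef_pos: [455.3, -309.7, 261.8]
eef_rot: [3.136, -0.008, 0.168]
wrist_force: [0.3, 0.1, -0.9]
finger_gap: 25.8
at [ 455.3 -309.7  261.8] yaw 0.168 row [0.1801, -0.2146, 0.005] 12.7 clk 9.85 F [ 0.3  0.1 -0.9] gap 25.8
```

```bash

python3 -m handwheel '[[0.181,-0.2145,0,12.7],[0.181,-0.2145,0,12.7],[0.181,-0.2145,0,12.7],[0.181,-0.2145,0,12.7],[0.181,-0.2145,0,12.7]]'
python3 -m handwheel '[[0,0,0,0],[0,0,0,0]]'
python3 -c "
from h import *
go(598,-68,148,-.053);snap('wrist','w6',None,1.55)"
```

```text
clock: 10.48
eef_pos: [598.5, -65.2, 260.4]
eef_rot: [3.138, -0.007, -0.052]
wrist_force: [-0.1, -1.7, -1.1]
finger_gap: 25.3
clock: 10.72
eef_pos: [598.0, -65.6, 259.3]
eef_rot: [3.138, -0.005, -0.052]
wrist_force: [-0.4, 0.2, -0.5]
finger_gap: 25.3
at [598.  -65.6 259.3] yaw -0.052 row [-0.0005, 0.002, 0.1113] 0.1 clk 10.72 F [-0.4  0.2 -0.5] gap 25.3
```

View pics/w6.png

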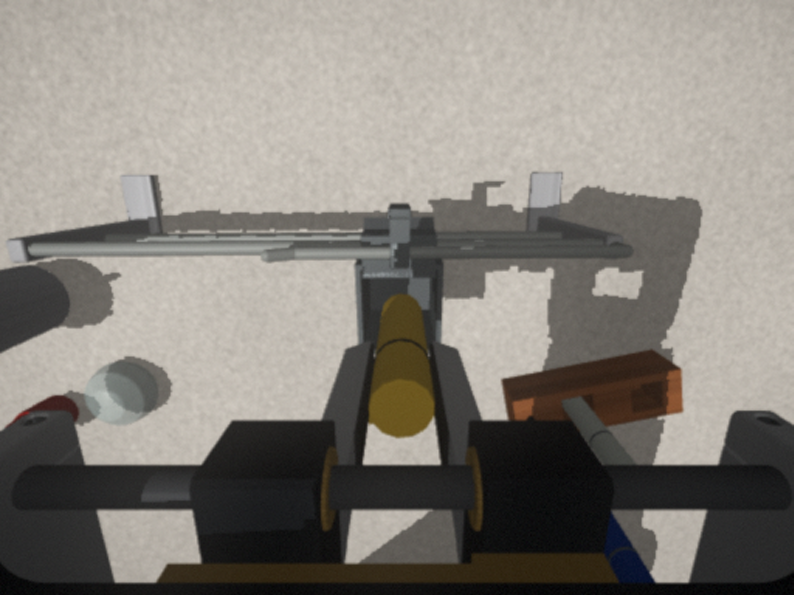

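The highlighter is upright in the jaws over the caddy, and the tab (400) is in line with the hook (360–437). I'll lower it in and release.

```bash

python3 -m handwheel '[[-0.001,0.002,0.03,0],[-0.001,0.002,0.06,0],[-0.001,0.002,0.09,0],[-0.001,0.002,0.108,0],[-0.001,0.002,0.108,0]]'
python3 -m handwheel '[[0,0,0.003,0],[0,0,0.003,0]]'
python3 -c "
from h import *
go(597,-68,148,-.053)"
```

```text
clock: 11.4
eef_pos: [597.0, -69.0, 151.0]
eef_rot: [3.138, -0.004, -0.053]
wrist_force: [0.6, -1.0, -0.2]
finger_gap: 25.3
clock: 11.65
eef_pos: [597.2, -69.2, 148.6]
eef_rot: [3.138, -0.005, -0.053]
wrist_force: [1.0, -1.1, -0.2]
finger_gap: 25.7
at [597.2 -69.2 148.6] yaw -0.053 row [-0.0003, -0.0012, 0.0006] -0.0 clk 11.65 F [ 1.  -1.1 -0.2] gap 25.7
```

```bash

python3 -m handwheel '[[0,0,0,0],[0,0,0,0],[0,0,0,0]]' 0.66
python3 -m handwheel '[[0,0,-0.03,0],[0,0,-0.07,0],[0,0,-0.11,0],[0,0,-0.14,0],[-0.03,0,-0.14,0]]'
python3 -c "
from h import *
go(441.5,-241,250,.167)
im=snap('side','s2');cv2.imwrite('pics/s2c.png',cv2.resize(im[110:270,150:370],None,fx=3,fy=3,interpolation=cv2.INTER_CUBIC))"
```

```text
clock: 12.02
eef_pos: [597.3, -69.2, 148.8]
eef_rot: [3.138, -0.006, -0.053]
wrist_force: [-0.1, -0.1, 0.4]
finger_gap: 31.8
clock: 12.65
eef_pos: [567.4, -67.1, 290.6]
eef_rot: [3.138, -0.009, -0.053]
wrist_force: [0.1, -0.6, -0.2]
finger_gap: 32.0
at [567.4 -67.1 290.6] yaw -0.053 row [-0.1168, 0.1802, 0.0402] -12.6 clk 12.65 F [ 0.1 -0.6 -0.2] gap 32.0
```

View pics/s2c.png

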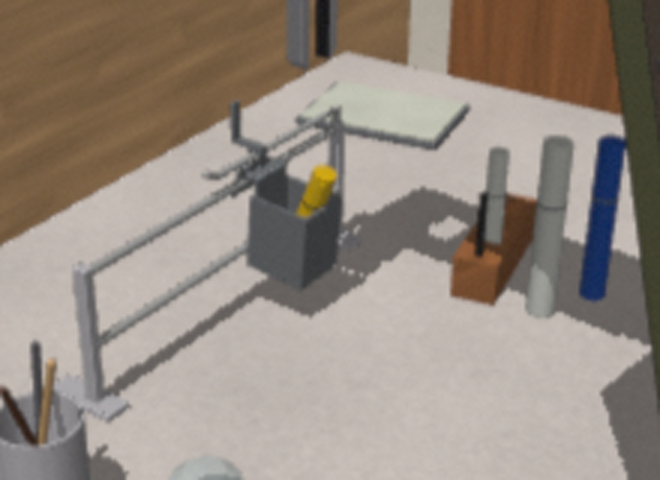

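The highlighter is in the hung caddy, leaning (its top at (322,177) in the crop), and the caddy hangs at the tab. While I'm above it I'll locate the yellow top numerically, then fetch the marker.

```bash

python3 - <<'E'
from h import *
def yel(n,nm):
    im=snap(n,nm); h=cv2.cvtColor(im,cv2.COLOR_BGR2HSV)
    m=cv2.inRange(h,(18,120,60),(35,255,255)); nn,l,st,c=cv2.connectedComponentsWithStats(m); i=1+np.argmax(st[1:,4])
    ys,xs=np.where(l==i); print(n,st[i],np.round(c[i],1)); 
    pts=np.c_[xs,ys].astype(np.float32); r=cv2.minAreaRect(pts); print(np.round(cv2.boxPoints(r),1).tolist())
    b=im[l==i].mean(1); hi=b>np.percentile(b,70); print("bright",pts[hi].mean(0))
    return l==i
yel("top","t2");yel("side","s3")
E
python3 -m handwheel '[[-0.117,0.18,0.04,-12.6],[-0.117,0.18,0.04,-12.6],[-0.117,0.18,0.04,-12.6],[-0.117,0.18,0.04,-12.6],[-0.117,0.18,0.04,-12.6]]' 0.52 20
python3 -c "
from h import *
go(441.5,-241,117,.167)"
```

```text
top [279 149   9   6  22] [284.5 152.4]
[[279.0, 153.0], [285.20001220703125, 148.8000030517578], [288.20001220703125, 153.1999969482422], [281.8999938964844, 157.39999389648438]]
bright [283.2857  153.42857]
side [249 165  13  17 128] [255.3 173. ]
[[248.1999969482422, 180.60000610351562], [255.5, 163.5], [262.6000061035156, 166.60000610351562], [255.3000030517578, 183.6999969482422]]
bright [257.02563 168.02563]
clock: 13.42
eef_pos: [439.3, -242.1, 248.7]
eef_rot: [3.137, -0.005, 0.163]
wrist_force: [0.6, 0.0, 0.2]
finger_gap: 45.3
at [ 439.3 -242.1  248.7] yaw 0.163 row [0.0017, -0.0014, 0.1317] -0.2 clk 13.43 F [0.6 0.  0.2] gap 45.3
```

```bash

python3 -m handwheel '[[0.002,-0.0014,0.05,0],[0.002,-0.0014,0.1,0],[0.002,-0.0014,0.132,0],[0.002,-0.0014,0.132,0]]'
python3 -m handwheel '[[0,0,0,0],[0,0,0,0],[0,0,0,0],[0,0,0,0]]' 0.9 20
python3 - <<'E'
from h import *
go(441.5,-241,117,.167)
print("side top",np.round(atz("side",257.3,169,172),1))
im=snap("top","t3"); h=cv2.cvtColor(im,cv2.COLOR_BGR2HSV); m=cv2.inRange(h,(18,120,60),(35,255,255))
m[:, 330:]=0; ys,xs=np.where(m); print(len(xs),xs.mean(),ys.mean(),xs.min(),xs.max(),ys.min(),ys.max())
b=h[:,:,2][ys,xs]; s=b>np.percentile(b,60); print(np.round(atz("top",xs[s].mean(),ys[s].mean(),172),1),np.round(atz("top",xs.mean(),ys.mean(),150),1))
cv2.imwrite("pics/t3c.png",cv2.resize(im[105:185,220:340],None,fx=6,fy=6,interpolation=cv2.INTER_CUBIC))
E
```

```text
clock: 13.92
eef_pos: [441.9, -239.8, 115.1]
eef_rot: [3.14, -0.002, 0.164]
wrist_force: [0.3, 0.3, 0.3]
finger_gap: 44.9
clock: 14.42
eef_pos: [442.3, -240.0, 116.1]
eef_rot: [3.139, -0.003, 0.164]
wrist_force: [0.2, 2.0, 6.3]
finger_gap: 20.8
at [ 442.3 -240.   116.1] yaw 0.164 row [-0.001, 0.0009, -0.0009] -0.2 clk 14.43 F [0.2 2.  6.3] gap 20.8
side top [542.5 -47.7 172. ]
181 284.24309392265195 157.7292817679558 278 291 148 166
[552.2 -67.4 172. ] [562.4 -66.4 150. ]
```

View pics/t3c.png

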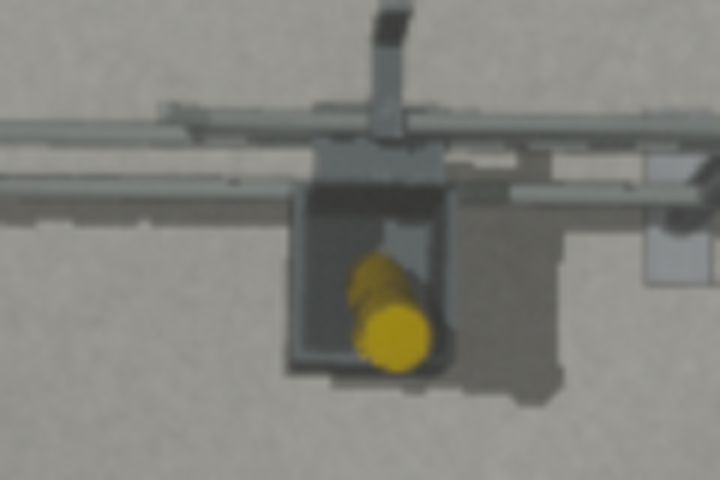

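The highlighter leans on the caddy's front rim, with its top at crop (395,338). It crosses the middle, so the marker would wedge against it. I'll let the marker stand for now, regrip the highlighter and shift it to the right wall to make room.

```bash

python3 -m handwheel '[[0,0,0,0],[0,0,0,0]]' 0.47
python3 -m handwheel '[[0,0,-0.06,0],[0,0,-0.12,0],[0,0,-0.14,0],[0,0,-0.14,0]]'
python3 - <<'E'
from h import *
k=K("top")
f=lambda u,v,z: np.round(atz("top",220+u/6-.4,105+v/6-.4,z,k),1)
print("hi top",f(395,338,168),"low",f(377,262,70),"hiL/hiR @rim",f(356,330,160),f(432,338,160))
print("rim inner L,R front",f(303,355,137),f(440,355,137),"outer",f(288,370,137),f(452,370,137),"backLR",f(295,185,137),f(458,185,137))
print("hook",f(315,160,155),f(443,160,155),"tab",f(372,130,178),f(405,130,178),f(374,30,219),f(408,30,219))
go(552,-68,257,-.053)
E
```

```text
clock: 14.72
eef_pos: [442.3, -240.0, 116.2]
eef_rot: [3.139, -0.004, 0.164]
wrist_force: [0.4, 0.2, -0.1]
finger_gap: 36.8
clock: 15.22
eef_pos: [442.0, -239.9, 257.2]
eef_rot: [3.137, -0.005, 0.164]
wrist_force: [0.1, 0.3, -0.2]
finger_gap: 49.8
hi top [552.  -67.4 168. ] low [600.1 -69.1  70. ] hiL/hiR @rim [556.8 -53.4 160. ] [552.9 -82.  160. ]
rim inner L,R front [551.4 -34.1 137. ] [549.8 -87.2 137. ] outer [545.7 -28.1 137. ] [543.8 -91.6 137. ] backLR [618.4 -33.  137. ] [616.5 -96.6 137. ]
hook [623.8 -40.2 155. ] [622.2 -89.2 155. ] tab [628.9 -60.7 178. ] [628.5 -72.9 178. ] [654.5 -59.4 219. ] [654.1 -71.5 219. ]
at [ 442.  -239.9  257.2] yaw 0.164 row [0.1366, -0.1517, 0.0002] 12.4 clk 15.22 F [ 0.1  0.3 -0.2] gap 49.8
```

```bash

python3 -m handwheel '[[0.141,-0.152,0,12.4],[0.141,-0.152,0,12.4],[0.141,-0.152,0,12.4],[0.141,-0.152,0,12.4],[0.141,-0.152,0,12.4]]'
python3 -m handwheel '[[0,0,0,0]]'
python3 -c "
from h import *
go(557,-67.5,149,-.053)"
```

```text
clock: 15.85
eef_pos: [556.4, -65.5, 255.0]
eef_rot: [3.139, -0.003, -0.05]
wrist_force: [-1.3, 0.0, 0.7]
finger_gap: 49.6
clock: 15.98
eef_pos: [555.9, -66.1, 254.0]
eef_rot: [3.139, -0.002, -0.05]
wrist_force: [-0.8, -0.6, 0.8]
finger_gap: 50.0
at [555.9 -66.1 254. ] yaw -0.05 row [0.001, 0.001, 0.105] 0.2 clk 15.97 F [-0.8 -0.6  0.8] gap 50.0
```

```bash

python3 -m handwheel '[[0.001,0.001,0.05,0],[0.001,0.001,0.09,0],[0.001,0.001,0.105,0],[0.001,0.001,0.105,0]]'
python3 -m handwheel '[[0,0,0,0],[0,0,0,0],[0,0,0,0],[0,0,0,0]]' 0.9 15
python3 -c "
from h import *
go(557,-74.5,149,-.053)"
python3 -m handwheel '[[0,0,-0.004,0],[0,0.004,-0.004,0],[0,0.007,-0.004,0],[0,0.007,-0.004,0],[0,0.007,-0.004,0]]'
python3 -c "
from h import *
go(557,-74.5,149,-.053)"
```

```text
clock: 16.48
eef_pos: [556.7, -68.0, 149.0]
eef_rot: [3.139, -0.001, -0.051]
wrist_force: [1.0, 0.3, 0.3]
finger_gap: 49.6
clock: 16.98
eef_pos: [556.9, -68.1, 149.5]
eef_rot: [3.139, -0.002, -0.051]
wrist_force: [-0.3, -0.6, 4.1]
finger_gap: 25.6
at [556.9 -68.1 149.5] yaw -0.051 row [0.0004, 0.0063, 0.0005] 0.1 clk 16.98 F [-0.3 -0.6  4.1] gap 25.6
clock: 17.6
eef_pos: [556.5, -75.1, 153.4]
eef_rot: [3.139, -0.001, -0.051]
wrist_force: [-0.0, -1.0, -0.1]
finger_gap: 25.6
at [556.5 -75.1 153.4] yaw -0.051 row [0.0004, -0.0006, 0.0044] 0.1 clk 17.6 F [-0.  -1.  -0.1] gap 25.6
```

```bash

python3 -m handwheel '[[0,0,0.003,0],[0,0,0.003,0]]'
python3 -m handwheel '[[0,0,0,0],[0,0,0,0],[0,0,0,0]]' 0.62
python3 -m handwheel '[[0,0,-0.04,0],[0,0,-0.08,0],[0,0,-0.105,0],[0,0,-0.105,0]]'
python3 -c "
from h import *
go(442,-240,257,.164)"
```

```text
clock: 17.85
eef_pos: [556.5, -75.0, 150.2]
eef_rot: [3.139, -0.001, -0.051]
wrist_force: [0.3, 0.5, -0.7]
finger_gap: 25.6
clock: 18.23
eef_pos: [556.5, -75.0, 150.2]
eef_rot: [3.139, -0.001, -0.051]
wrist_force: [-0.3, -0.3, 0.8]
finger_gap: 35.4
clock: 18.73
eef_pos: [556.9, -74.8, 256.8]
eef_rot: [3.138, -0.004, -0.051]
wrist_force: [0.6, -0.2, -0.6]
finger_gap: 35.9
at [556.9 -74.8 256.8] yaw -0.051 row [-0.1063, 0.1708, -0.0002] -12.3 clk 18.73 F [ 0.6 -0.2 -0.6] gap 35.9
```

Now the marker.

```bash

python3 -m handwheel '[[-0.106,0.171,0,-12.3],[-0.106,0.171,0,-12.3],[-0.106,0.171,0,-12.3],[-0.106,0.171,0,-12.3],[-0.106,0.171,0,-12.3]]' 0.52 20
python3 - <<'E'
from h import *
go(442,-240,116,.164)
im=snap("top","t4"); h=cv2.cvtColor(im,cv2.COLOR_BGR2HSV); m=cv2.inRange(h,(18,120,60),(35,255,255))
m[:, 330:]=0; ys,xs=np.where(m); b=h[:,:,2][ys,xs]; s=b>np.percentile(b,50)
print(len(xs),"top",np.round(atz("top",xs[s].mean(),ys[s].mean(),168),1)); l=ys<ys.min()+4
print("low",np.round(atz("top",xs[l].mean(),ys[l].mean(),70),1))
E
```

```text
clock: 19.35
eef_pos: [442.0, -240.4, 256.1]
eef_rot: [3.138, -0.003, 0.162]
wrist_force: [-0.0, -0.0, -0.1]
finger_gap: 45.4
at [ 442.  -240.4  256.1] yaw 0.162 row [-0.0004, -0.0009, 0.1401] -0.1 clk 19.35 F [-0.  -0.  -0.1] gap 45.4
182 top [551.9 -73.6 168. ]
low [595.9 -74.6  70. ]
```

```bash

python3 -m handwheel '[[0,-0.001,0.06,0],[0,-0.001,0.11,0],[0,-0.001,0.14,0],[0,-0.001,0.14,0]]'
python3 -m handwheel '[[0,0,0,0],[0,0,0,0],[0,0,0,0],[0,0,0,0]]' 0.9 20
python3 -m handwheel '[[0,0,-0.04,0],[0,0,-0.1,0],[0,0,-0.15,0],[0,0,-0.19,0],[0,0,-0.19,0]]'
python3 -c "
from h import *
go(584,-48,306,-.053)"
```

```text
clock: 19.9
eef_pos: [442.9, -237.2, 114.3]
eef_rot: [3.141, -0.0, 0.165]
wrist_force: [-0.4, -0.4, 0.3]
finger_gap: 45.4
clock: 20.4
eef_pos: [443.3, -237.5, 115.1]
eef_rot: [3.14, -0.001, 0.165]
wrist_force: [-0.2, 1.4, 5.8]
finger_gap: 20.5
clock: 21.02
eef_pos: [443.5, -237.6, 308.0]
eef_rot: [3.137, -0.005, 0.165]
wrist_force: [-0.5, 0.4, -0.7]
finger_gap: 20.4
at [ 443.5 -237.6  308. ] yaw 0.165 row [0.1697, -0.164, 0.002] 12.5 clk 21.02 F [-0.5  0.4 -0.7] gap 20.4
```

```bash

python3 -m handwheel '[[0.17,-0.164,0,12.5],[0.17,-0.164,0,12.5],[0.17,-0.164,0,12.5],[0.17,-0.164,0,12.5],[0.17,-0.164,0,12.5]]'
python3 -m handwheel '[[0,0,0,0],[0,0,0,0]]'
python3 - <<'E'
from h import *
go(584,-48,168,-.053)
im=snap('wrist','w7')
# where the held marker's outline should run in the picture if upright, bottom 109 under TCP
p=read_state()["eef_pos"]; k=K("wrist")
g=cv2.cvtColor(im,cv2.COLOR_BGR2GRAY).astype(int)
for dz in(25,-20,-60,-90,-105):
    c=proj("wrist",p+[0,0,dz],k); a=proj("wrist",p+[0,11,dz],k);b=proj("wrist",p+[0,-11,dz],k)
    v=int(round(c[1])); print(dz,np.round(c,1),"edges",round(a[0],1),round(b[0],1)); 
    if 0<=v<384: print(g[v,int(a[0])-8:int(b[0])+9].tolist())
E
```

```text
clock: 21.65
eef_pos: [585.2, -45.1, 305.8]
eef_rot: [3.139, -0.003, -0.049]
wrist_force: [1.3, -0.8, -0.4]
finger_gap: 20.5
clock: 21.9
eef_pos: [584.7, -46.0, 305.3]
eef_rot: [3.139, -0.002, -0.051]
wrist_force: [-0.7, -0.3, -0.4]
finger_gap: 20.7
at [584.7 -46.  305.3] yaw -0.051 row [-0.0009, 0.0017, 0.1373] 0.1 clk 21.9 F [-0.7 -0.3 -0.4] gap 20.7
25 [258.1 255.7] edges 240.0 276.3
[62, 63, 63, 66, 58, 43, 32, 29, 29, 31, 59, 70, 74, 75, 72, 75, 76, 76, 81, 87, 90, 96, 96, 96, 99, 104, 103, 101, 101, 104, 103, 100, 91, 85, 85, 80, 76, 74, 73, 73, 70, 68, 69, 63, 42, 28, 27, 27, 35, 53, 61, 61, 59]
-20 [258. 226.] edges 243.7 272.4
[67, 68, 67, 67, 66, 66, 58, 41, 43, 81, 79, 62, 66, 73, 73, 76, 75, 76, 75, 77, 75, 76, 77, 77, 77, 77, 76, 74, 76, 76, 76, 74, 75, 73, 75, 64, 62, 97, 96, 56, 33, 45, 59, 64, 65, 64]
-60 [258.  208.5] edges 245.9 270.1
[185, 186, 187, 188, 188, 190, 189, 185, 184, 178, 131, 87, 76, 76, 76, 81, 77, 80, 79, 79, 81, 77, 78, 76, 81, 78, 76, 76, 76, 74, 77, 75, 78, 100, 107, 103, 104, 137, 154, 156, 156, 154]
-90 [257.9 198.5] edges 247.1 268.8
[188, 186, 184, 185, 187, 186, 181, 182, 178, 136, 106, 101, 94, 83, 78, 78, 78, 78, 78, 79, 79, 79, 78, 79, 78, 79, 76, 74, 75, 70, 64, 91, 103, 99, 100, 106, 106, 108]
-105 [257.9 194.3] edges 247.6 268.2
[191, 192, 191, 187, 186, 185, 184, 186, 182, 137, 108, 106, 100, 97, 94, 88, 82, 77, 80, 79, 77, 78, 77, 80, 76, 77, 78, 77, 74, 67, 53, 48, 57, 88, 101, 105, 107, 107]
```

```bash

python3 -m handwheel '[[-0.001,0.001,0.04,0],[-0.001,0.001,0.06,0],[-0.001,0.001,0.08,0],[-0.001,0.001,0.09,0],[-0.001,0.001,0.09,0]]'
python3 -c "
from h import *
go(584,-48,168,-.053)"
```

```text
clock: 22.58
eef_pos: [583.7, -47.7, 215.6]
eef_rot: [3.139, -0.002, -0.051]
wrist_force: [0.2, 0.1, 0.3]
finger_gap: 20.8
at [583.7 -47.7 215.6] yaw -0.051 row [0.0002, 0.0002, 0.0476] 0.1 clk 22.57 F [0.2 0.1 0.3] gap 20.8
```

No contact so far, with the marker 30 mm below the rim. Continuing down.

```bash

python3 -m handwheel '[[0,0,0.02,0],[0,0,0.035,0],[0,0,0.046,0],[0,0,0.046,0]]'
python3 -m handwheel '[[0,0,0.002,0],[0,0,0.002,0]]'
python3 -c "
from h import *
go(584,-48,168,-.053)"
```

```text
clock: 23.08
eef_pos: [583.7, -47.8, 169.1]
eef_rot: [3.139, -0.001, -0.051]
wrist_force: [-0.3, -0.9, -0.0]
finger_gap: 20.5
clock: 23.32
eef_pos: [583.8, -47.8, 167.4]
eef_rot: [3.139, -0.002, -0.051]
wrist_force: [0.2, 0.5, 0.5]
finger_gap: 20.9
at [583.8 -47.8 167.4] yaw -0.051 row [0.0002, 0.0002, -0.0006] 0.1 clk 23.32 F [0.2 0.5 0.5] gap 20.9
```

```bash

python3 -m handwheel '[[0,0,0,0],[0,0,0,0],[0,0,0,0]]' 0.64
python3 -m handwheel '[[0,0,-0.03,0],[0,0,-0.07,0],[0,0,-0.11,0],[0,0,-0.13,0],[0,0,-0.13,0]]'
python3 -m handwheel '[[-0.06,0.05,0,0],[-0.12,0.1,0,0],[-0.17,0.15,0,0],[-0.17,0.15,0,0]]'
python3 - <<'E'
from h import *
go(584,-48,168,-.053)
a=snap("side","s5")[105:270,150:330]; b=snap("top","t5")[95:225,165:345]
A=cv2.resize(a,(440,403),interpolation=cv2.INTER_CUBIC); B=cv2.resize(b[0:110,50:150],(366,403),interpolation=cv2.INTER_CUBIC)[:, :360]
cv2.imwrite("pics/final.png",np.hstack([A,B]))
d=cv2.absdiff(cv2.imread("pics/raw_top1.png"),cv2.imread("pics/raw_t5.png")).max(2)
for n,(x0,y0,x1,y1) in dict(cup=(100,140,155,185),pw=(148,185,182,220),sharp=(115,205,142,227)).items(): print(n,(d[y0:y1,x0:x1]>40).sum())
E
```

```text
clock: 23.7
eef_pos: [583.8, -47.8, 167.5]
eef_rot: [3.139, -0.002, -0.051]
wrist_force: [-0.0, 0.7, 0.2]
finger_gap: 34.0
clock: 24.32
eef_pos: [583.9, -47.5, 298.7]
eef_rot: [3.138, -0.004, -0.051]
wrist_force: [0.4, -0.4, 0.2]
finger_gap: 34.1
clock: 24.82
eef_pos: [404.3, -189.6, 297.3]
eef_rot: [3.139, -0.003, -0.052]
wrist_force: [0.1, 1.2, 0.9]
finger_gap: 33.8
at [ 404.3 -189.6  297.3] yaw -0.052 row [0.1716, -0.1511, 0.1295] 0.0 clk 24.82 F [0.1 1.2 0.9] gap 33.8
cup 0
pw 0
sharp 0
```

View pics/final.png

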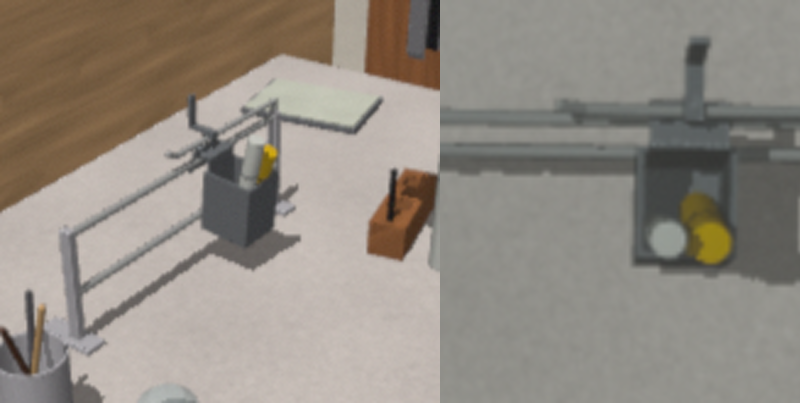

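Both pens stand in the caddy: marker top at (668,239), highlighter top at (712,242). The hook spans 650–729 (middle 690) and the tab is at about 694. After allowing for parallax that's about 1–2 mm off. The bystanders' pixels are unchanged. I'll check it has settled and hand in.

```bash
python3 -m handwheel '[[0,0,0,0],[0,0,0,0],[0,0,0,0],[0,0,0,0]]'
python3 - <<'E'
from h import *
snap("top","t6"); d=cv2.absdiff(cv2.imread("pics/raw_t5.png"),cv2.imread("pics/raw_t6.png")).max(2)[95:190,150:345]
print("changed px",(d>30).sum()); print(manip.sign_off())
E
```

```text
clock: 25.42
eef_pos: [404.5, -189.8, 297.4]
eef_rot: [3.139, -0.003, -0.054]
wrist_force: [0.3, -0.8, -0.2]
finger_gap: 33.7
changed px 0
the job is handed in; nothing more can be done
None
```

The job is handed in at about 25 s. The caddy hangs on the rail under the guard bar at the tab, with the highlighter and the small white marker in it, bottom end down.

- **Route:** I hooked the caddy on at the open left end and slid it along without measurable contact force.
- **One repair:** After release, the highlighter leaned across the middle of the caddy. I regripped it and moved it about 7 mm to the right to make room for the marker.
- **Forces:** The wrist force was never over about 8 N in any reading.
- **Position at the tab:** The last pictures put the hook's middle within about 1–2 mm of the tab. Estimates from different views varied by that much.
- **Other checks:** The top view showed no change at the paperweight, sharpener or cup, and nothing moved on the rail between the last two pictures. The robot was clear of everything.
- **Disagreement:** The gripper read about 20.5 mm on the marker, which is listed as 22 mm across. It caused no trouble.

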